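# Load the tonometer-tip dispenser

### The arm

A 6-joint arm with a two-finger parallel gripper is mounted at the origin on the work surface. World frame = base frame: x ahead of the robot, y to its left, z up, the work surface at z = 0. Lengths are in m, angles in rad, forces in N, time in s.
With the tool pointing down it reaches from about 0.35 to 0.975 m from the base axis. Payload 4.9 kg.
Tool frame: the origin (TCP) lies midway between the tips of the shut fingers; the grasp point (between the pads) lies 19 mm behind it (ctrl.tcp_to_grasp is the distance from the TCP to the grasp point, in m); z points along the fingers, y is the line along which they close (so a half turn about z gives the same grasp; the last joint's range is limited). The gripper opens to 85 mm and grips with 20 to 120 N. Pads are 22 mm wide; open, the fingers measure 114 mm over their backs; the gripper's body (76 mm by 85 mm) begins 54 mm behind the grasp point. The pads swing forward as they close: fully open they stand 13 mm farther back than shut.
Start: joints at [-1.414, 0.053, 1.613, -0, 1.476, -0.119], TCP at [0.17, -0.601, 0.231] pointing down, gripper open.
Joint ranges: [-3.01, 3.01], [-1.01, 2.22], [0.06, 2.58], [-1.02, 4.17], [0.09, 2.62], [-3.14, 3.14]. Speed limits (rad/s): [2.57, 2.57, 3.14, 3.14, 3.14, 3.14].

### API

Orientations are given as a rotation vector (axis times angle).
In Python, from station import ctrl gives the robot as it stands.
- The arm moves only by the tool jog_arm, called after "Emit:" by a JSON object that holds its "method" and its "body", one argument or row to a line. Schema: {"type":"object","properties":{"moves":{"type":"array","items":{"type":"array","items":{"type":"number"},"minItems":7,"maxItems":7},"minItems":1,"maxItems":20},"clamp_n":{"type":"number"},"only":{"type":"string"},"quiet":{"type":"boolean"},"lines":{"type":"string"}},"required":["moves"],"additionalProperties":false}. moves is a list of rows, 1 to 20 of them, each of 7 numbers: the finger opening in m, then dx, dy, dz in shares of 1 m (1.0 is 1 m), then a rotation vector rx, ry, rz in normalised numbers (1 is pi rad); each row is the pose to reach, as a shift and turn from the pose commanded when the call began, along the tool's axes at that moment; what a row does not reach only later rows make up. A row lasts 1/12 s, in which the tool goes at most 0.0417 m and 0.125 rad, less where a joint would pass 70% of its speed; a pose out of reach is approached as far as the arm can. The fingers move at their own pace and stop on an object; clamp_n is the grip in N (left out, the last holds). Time passes only in rows, so rows that do not move let the fingers close. The tool returns the time, the measured TCP pose, the force, the opening and the grip force at its end. only (a regular expression) keeps the lines of the reply that match it, lines (a string "A,B") keeps lines A to B, and quiet returns only ok. A shift or turn number past 1, either way, is cut back to 1. Input that does not fit is refused with a message, and nothing moves.
- ctrl.get_obs(): the state, without advancing time (a new reading comes with each control period).
- ctrl.get_image(name): name is "scene" or "side" or "wrist"; returns the picture (480x640x3 uint8, red, green, blue); there is no depth.
- ctrl.camera_params(name): a dict with "fx", "fy", "cx", "cy" (pixels), "T" (4x4, takes a point from camera to world coordinates); the wrist camera has in their place "tool_from_camera" (4x4, takes a point from camera to tool coordinates, whose origin is the TCP and whose axes are the flange's). Camera axes: x right, y down, z forward; pixel columns grow to the right and rows downward; lengths in m; the calibration is good to about 2 mm. A picture is of the moment at which its call begins: read the wrist's pose just before it. camera_params takes no time and is no camera call.
- ctrl.finish_job(): hands the job in; it is judged then, once.
The state is a dict: "t": time; "q": joint angles; "dq": joint speeds; "effort": joint torques, N m; "tool_pos": TCP position; "tool_rot": TCP orientation; "contact_force": force on the tool from outside, world axes, zero at the start; "wrist_torque": the same for the moment, N m; "opening": finger opening in m; "grip_force": force on a finger pad.
Only numpy, scipy, OpenCV 4.12 (cv2) and the standard library are available. Lean on these libraries where they do the work, as an engineer would, in place of code of your own. Each camera call takes 0.05 s, during which the arm holds its last target. There are 200 camera calls.

### The job

Load both blue cases of fresh tonometer tips lengthwise into the clear closed-end tube of the dispenser, one after the other, so that the second pushes the first fully home against the closed end and stays right behind it, its tail still out of the mouth ready to be taken. Either blue case may go first. Leave the orange used case where it lies.

Things in the scene. Friction and masses are not known exactly. Their poses are not given: they have to be found in the camera images.
- fresh_1: Fresh case, one of two identical: rigid square-section plastic case, 70 mm long by 28 mm by 28 mm, about 45 g, blue with two thin white bands, lying loose on the table. Origin at its centre (14 mm above the table); x runs along its length; both ends are alike. It can be gripped anywhere along its length.
- fresh_2: Fresh case, the other of the two: rigid square-section plastic case, 70 mm long by 28 mm by 28 mm, about 45 g, blue with two thin white bands, lying loose on the table. Origin at its centre (14 mm above the table); x runs along its length; both ends are alike. It can be gripped anywhere along its length.
- used: Used case, to be left alone: rigid square-section plastic case, 70 mm long by 28 mm by 28 mm, about 45 g, orange with two thin white bands, lying loose on the table. Origin at its centre (14 mm above the table); x runs along its length; both ends are alike. It can be gripped anywhere along its length.
- dispenser: Fixed dispenser. Origin on the table below the tube's mouth, mid-width; +x runs into the tube. Grey base x -130 to 106 mm, 100 wide, 16 high; its top is the floor. x 0 to 100: clear tube, bore 40 x 40, walls 4, closed at x = 100. x below 0: open tray between lips 4 mm high, 40 to 52 apart. No spring; fingers do not fit in the bore. Home: case centres at x = 65 and -5 (40 mm sticks out).

How it is judged:
On the way:
1. one blue case has its front end at least 10 mm inside the tube while the other is still outside the tube (its centre more than 80 mm from the mouth) (((x of fresh_1 in the frame of dispenser above -0.025 m and y of fresh_1 in the frame of dispenser between -0.018 and 0.018 m and z of fresh_1 in the frame of dispenser between 0.022 and 0.042 m and angle between the x axis of fresh_1 and the x axis of dispenser, either way round below 0.25 rad and horizontal distance between fresh_2 and dispenser above 0.08 m) or (x of fresh_2 in the frame of dispenser above -0.025 m and y of fresh_2 in the frame of dispenser between -0.018 and 0.018 m and z of fresh_2 in the frame of dispenser between 0.022 and 0.042 m and angle between the x axis of fresh_2 and the x axis of dispenser, either way round below 0.25 rad and horizontal distance between fresh_1 and dispenser above 0.08 m))), for 0.2 s.
At the end, for the whole second after the job is handed in: One blue case lies in the tube within 15 mm of the closed end, the other lies lengthwise behind it with its front end at least 15 mm inside the mouth (within 15 mm of fully home), both in line with the tube within about 14 degrees and at rest; the orange case is within 30 mm of where it started (((x of fresh_1 in the frame of dispenser above 0.05 m and y of fresh_1 in the frame of dispenser between -0.018 and 0.018 m and z of fresh_1 in the frame of dispenser between 0.022 and 0.042 m and angle between the x axis of each of fresh_1, fresh_2 and the x axis of dispenser, either way round below 0.25 rad and x of fresh_2 in the frame of dispenser above -0.02 m and y of fresh_2 in the frame of dispenser between -0.018 and 0.018 m and z of fresh_2 in the frame of dispenser between 0.022 and 0.042 m) or (x of fresh_2 in the frame of dispenser above 0.05 m and y of fresh_2 in the frame of dispenser between -0.018 and 0.018 m and z of fresh_2 in the frame of dispenser between 0.022 and 0.042 m and angle between the x axis of each of fresh_2, fresh_1 and the x axis of dispenser, either way round below 0.25 rad and x of fresh_1 in the frame of dispenser above -0.02 m and y of fresh_1 in the frame of dispenser between -0.018 and 0.018 m and z of fresh_1 in the frame of dispenser between 0.022 and 0.042 m)) and linear speed of each of fresh_1, fresh_2 below 0.02 m/s and x of each of fresh_1, fresh_2 in the frame of dispenser below 0.08 m and distance of used from where it was at the start of the episode below 0.03 m); the robot touches nothing.
It fails at once if the orange used case is moved by more than 30 mm (distance of used from where it was at the start of the episode above 0.03 m).
It also fails if it takes over 56 s, if anything falls off the work surface, if the arm or the gripper's body presses on something with over 40 N, if the wrist force passes 120 N, or if a joint passes its speed limit or range.

## Working session

There is one attempt and no reset: what is moved stays moved. The work goes in short steps, Python scripts to look and compute and a tool call to move; the robot and the scene stay as the last step left them, time stands still between calls to the robot, and variables do not carry over. Pictures are saved under pics/ and viewed, at most 10 in all, crops included, and the job is handed in when it is done.

```bash
ls; mkdir -p pics
```

Run:
```python
from station import ctrl
import cv2,numpy as np
np.set_printoptions(precision=4,suppress=True)
ims=[]
for n in("scene","side"):
    im=ctrl.get_image(n); cv2.imwrite(f"pics/{n}0.png",im[:,:,::-1]); p=ctrl.camera_params(n); print(n,p)
o=ctrl.get_obs();print(o)
```

```text
pics
station.py
scene {'fx': 443.8137909482513, 'fy': 443.8137909482513, 'cx': 322.85044780342884, 'cy': 235.82613727978665, 'T': array([[ 0.6529,  0.454 , -0.6064,  1.021 ],
       [ 0.7571, -0.3664,  0.5409, -0.5308],
       [ 0.0234, -0.8122, -0.5829,  0.5387],
       [ 0.    ,  0.    ,  0.    ,  1.    ]])}
side {'fx': 516.2328079559531, 'fy': 516.2328079559531, 'cx': 318.3508449882412, 'cy': 236.89052368967765, 'T': array([[-0.9657, -0.1918,  0.1751,  0.3672],
       [-0.2592,  0.7557, -0.6015,  0.4855],
       [-0.017 , -0.6262, -0.7795,  0.7516],
       [ 0.    ,  0.    ,  0.    ,  1.    ]])}
{'t': 0.1, 'q': array([-1.414 ,  0.0533,  1.6142,  0.    ,  1.476 , -0.119 ]), 'dq': array([-0.0002, -0.0013, -0.0019,  0.0007, -0.0011,  0.0012]), 'effort': array([  0.002 , -39.4901, -37.1361,   0.    ,   0.0039,  -0.    ]), 'tool_pos': array([ 0.1701, -0.6008,  0.2301]), 'tool_rot': array([-3.1099, -0.4316,  0.    ]), 'contact_force': array([-0.0075, -0.27  , -0.31  ]), 'wrist_torque': array([-0.0042,  0.0468,  0.0104]), 'grip_force': 0.0, 'opening': 0.08523024324204245}
```

View pics/scene0.png

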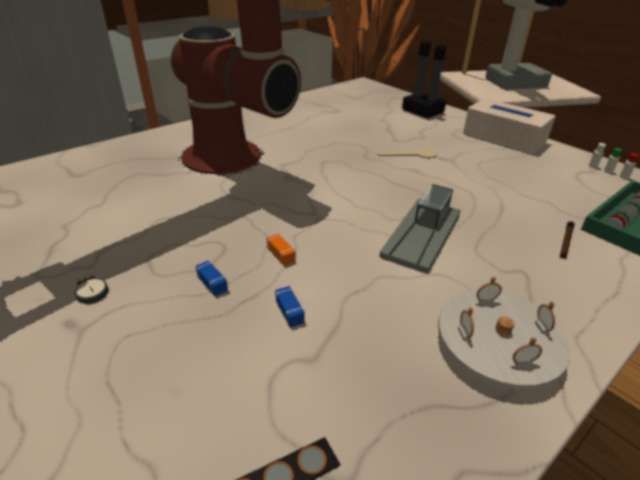

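View pics/side0.png

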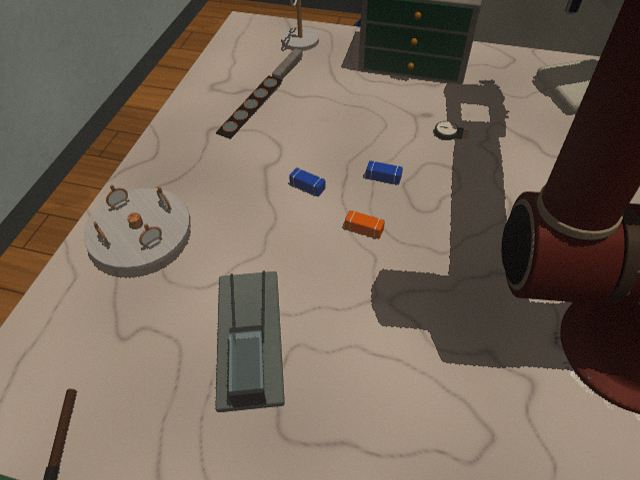

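Scene view: blue cases at (212,278) and (290,306), the orange one at (281,249), the dispenser around (420,230). Side view: blues at (307,182) and (383,172), orange at (364,224), and the dispenser's base corners at about (219,275), (278,271), (284,405) and (217,410). The tube is at the lower end of the base.

Create h.py:
```python
from station import ctrl
import cv2,numpy as np
from scipy.spatial.transform import Rotation as R
np.set_printoptions(precision=4,suppress=True)
def cam(n):
    p=ctrl.camera_params(n)
    if n!="wrist": return p,p["T"]
    o=ctrl.get_obs(); T=np.eye(4); T[:3,:3]=R.from_rotvec(o["tool_rot"]).as_matrix(); T[:3,3]=o["tool_pos"]
    return p,T@p["tool_from_camera"]
def plane(p,T,uv,z):
    uv=np.asarray(uv,float).reshape(-1,2)
    d=np.c_[(uv[:,0]-p["cx"])/p["fx"],(uv[:,1]-p["cy"])/p["fy"],np.ones(len(uv))]@T[:3,:3].T
    return T[:3,3]+d*((z-T[2,3])/d[:,2])[:,None]
def mask(im,c):
    h=cv2.cvtColor(im,cv2.COLOR_RGB2HSV)
    lo,hi={"blue":((100,120,40),(130,255,255)),"orange":((5,190,120),(18,255,255))}[c]
    return cv2.morphologyEx(cv2.inRange(h,lo,hi),cv2.MORPH_CLOSE,np.ones((5,5)))
def blobs(im,c,amin=150):
    cs=cv2.findContours(mask(im,c),cv2.RETR_EXTERNAL,cv2.CHAIN_APPROX_NONE)[0]
    return [k[:,0] for k in cs if cv2.contourArea(k)>amin]
def case(p,T,k,z=.014):
    m=cv2.moments(k.reshape(-1,1,2)); c=plane(p,T,[m["m10"]/m["m00"],m["m01"]/m["m00"]],z)[0]
    w=plane(p,T,k,z)[:,:2]; (_,s,_)=r=cv2.minAreaRect((w*1000).astype(np.float32))
    b=cv2.boxPoints(r); e=max(b[1]-b[0],b[2]-b[1],key=np.linalg.norm)
    return c,np.degrees(np.arctan2(e[1],e[0]))%180,s
```

Run:
```python
from h import *
for n in("scene","side"):
    im=cv2.imread(f"pics/{n}0.png")[:,:,::-1].copy(); p,T=cam(n)
    for c in("blue","orange"):
        for k in blobs(im,c): print(n,c,k.mean(0),*case(p,T,k))
    if n=="side":
        print(plane(p,T,[(219,275),(278,271),(284,405),(217,410)],.016))
        for q in((230,300),(260,300),(248,300),(300,300),(248,360)): print(q,im[q[1],q[0]])
```

```text
scene blue [289.6316 306.1368] [ 0.5922 -0.2176  0.014 ] 163.60345 (30.75815773010254, 88.25111389160156)
scene blue [211.8395 277.8395] [ 0.4486 -0.2816  0.014 ] 176.46722 (32.669593811035156, 92.18923950195312)
scene orange [281.1897 246.069 ] [ 0.4476 -0.1296  0.014 ] 173.27737 (26.731958389282227, 69.04113006591797)
side blue [307.537  181.3889] [ 0.5933 -0.222   0.014 ] 163.01024 (43.70214080810547, 80.1563949584961)
side blue [383.5426 172.0213] [ 0.4485 -0.2797  0.014 ] 178.7717 (50.20865249633789, 69.934814453125)
side orange [364.6897 220.2644] [ 0.4591 -0.1438  0.014 ] 172.07022 (26.932615280151367, 70.05938720703125)
[[0.6774 0.042  0.016 ]
 [0.5808 0.0086 0.016 ]
 [0.4997 0.2323 0.016 ]
 [0.5913 0.2638 0.016 ]]
(230, 300) [88 92 86]
(260, 300) [93 92 84]
(248, 300) [92 91 84]
(300, 300) [167 147 131]
(248, 360) [80 86 83]
```

Run:
```python
from h import *
im=cv2.imread("pics/side0.png"); cv2.imwrite("pics/sidecrop.png",cv2.resize(im[255:425,190:310],None,fx=3.5,fy=3.5,interpolation=cv2.INTER_CUBIC))
print(ctrl.camera_params("wrist"))
```

```text
{'fx': 355.22133937148334, 'fy': 355.22133937148334, 'cx': 316.67227300001474, 'cy': 233.11678620660732, 'tool_from_camera': array([[-0.0003, -0.9584, -0.2853,  0.0714],
       [ 1.    , -0.0007,  0.0012, -0.0003],
       [-0.0013, -0.2853,  0.9584, -0.1436],
       [ 0.    ,  0.    ,  0.    ,  1.    ]])}
```

View pics/sidecrop.png

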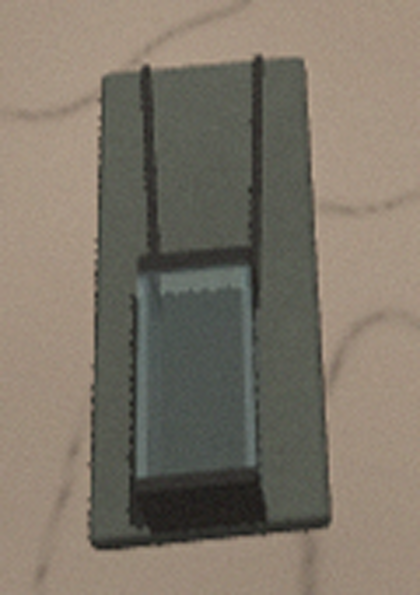

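Careful with the scale: turns go in shares of pi rad. That gives: -2.57 rad / 3.1416 = -0.8181.

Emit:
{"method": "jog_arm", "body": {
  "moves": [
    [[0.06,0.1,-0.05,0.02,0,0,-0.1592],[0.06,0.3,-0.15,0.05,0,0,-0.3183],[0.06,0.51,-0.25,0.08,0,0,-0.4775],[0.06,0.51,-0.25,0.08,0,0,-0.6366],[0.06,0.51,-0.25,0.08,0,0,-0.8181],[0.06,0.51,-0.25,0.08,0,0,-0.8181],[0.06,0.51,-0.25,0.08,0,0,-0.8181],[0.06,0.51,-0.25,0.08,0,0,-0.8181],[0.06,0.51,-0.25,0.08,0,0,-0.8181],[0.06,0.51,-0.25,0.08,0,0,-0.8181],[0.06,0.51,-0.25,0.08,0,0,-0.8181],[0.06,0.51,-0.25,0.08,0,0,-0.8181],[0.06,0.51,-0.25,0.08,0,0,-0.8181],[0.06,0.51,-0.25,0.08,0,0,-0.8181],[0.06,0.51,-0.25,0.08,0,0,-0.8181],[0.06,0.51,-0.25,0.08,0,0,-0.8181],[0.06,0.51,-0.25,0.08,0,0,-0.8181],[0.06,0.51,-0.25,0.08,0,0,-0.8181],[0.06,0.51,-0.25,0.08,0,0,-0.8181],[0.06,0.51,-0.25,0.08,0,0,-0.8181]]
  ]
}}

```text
refused: moves[0]: the value is too long (schema: maxItems 7). Nothing was moved.
```

I used the wrong layout. The manual says a list of rows, each a list of 7 numbers; once more.

Emit:
{"method": "jog_arm", "body": {
  "moves": [
    [0.06,0.1,-0.05,0.02,0,0,-0.1592],
    [0.06,0.3,-0.15,0.05,0,0,-0.3183],
    [0.06,0.51,-0.25,0.08,0,0,-0.4775],
    [0.06,0.51,-0.25,0.08,0,0,-0.6366],
    [0.06,0.51,-0.25,0.08,0,0,-0.8181],
    [0.06,0.51,-0.25,0.08,0,0,-0.8181],
    [0.06,0.51,-0.25,0.08,0,0,-0.8181],
    [0.06,0.51,-0.25,0.08,0,0,-0.8181],
    [0.06,0.51,-0.25,0.08,0,0,-0.8181],
    [0.06,0.51,-0.25,0.08,0,0,-0.8181],
    [0.06,0.51,-0.25,0.08,0,0,-0.8181],
    [0.06,0.51,-0.25,0.08,0,0,-0.8181],
    [0.06,0.51,-0.25,0.08,0,0,-0.8181],
    [0.06,0.51,-0.25,0.08,0,0,-0.8181],
    [0.06,0.51,-0.25,0.08,0,0,-0.8181],
    [0.06,0.51,-0.25,0.08,0,0,-0.8181],
    [0.06,0.51,-0.25,0.08,0,0,-0.8181],
    [0.06,0.51,-0.25,0.08,0,0,-0.8181],
    [0.06,0.51,-0.25,0.08,0,0,-0.8181],
    [0.06,0.51,-0.25,0.08,0,0,-0.8181]
  ]
}}

```text
t: 1.77
tool_pos: [0.5925, -0.2216, 0.1505]
tool_rot: [-0.561, -3.09, -0.001]
contact_force: [-0.3, 0.3, -0.4]
opening: 0.06
grip_force: 0.0
```

Emit:
{"method": "jog_arm", "body": {
  "moves": [
    [0.06,0,0,0,0,0,0],
    [0.06,0,0,0,0,0,0]
  ]
}}

```text
t: 1.93
tool_pos: [0.5925, -0.2218, 0.1508]
tool_rot: [-0.576, -3.087, -0.0]
contact_force: [-0.7, 0.6, -0.1]
opening: 0.0601
grip_force: 0.0
```

Add to h.py:
```python
def wrist(name,cols=("blue",)):
    p,T=cam("wrist"); im=ctrl.get_image("wrist"); cv2.imwrite(f"pics/{name}.png",im[:,:,::-1])
    o=ctrl.get_obs(); M=R.from_rotvec(o["tool_rot"]).as_matrix(); print("tcp",o["tool_pos"],"x",M[:,0],"y",M[:,1])
    for c in cols:
        for k in blobs(im,c,400):
            C,a,s=case(p,T,k); u=np.array([np.cos(np.radians(a)),np.sin(np.radians(a)),0]); u*=np.sign(u@M[:,0])
            d=M.T@(C-20e-3*u-o["tool_pos"])
            print(c,k.mean(0),C,a,s,"grip shift in tool",d,"turn z",np.arctan2((M.T@u)[1],(M.T@u)[0]))
    return im,p,T
```

```bash
python3 -c "
from h import *
wrist('w1',('blue','orange'))"
```

```text
tcp [ 0.5926 -0.2218  0.1509] x [-0.9328  0.3605  0.0007] y [0.3605 0.9328 0.0001]
blue [322.0717 218.0506] [ 0.5906 -0.2171  0.014 ] 163.81616 (28.83616065979004, 75.11580657958984) grip shift in tool [-0.0164  0.0054  0.1369] turn z -0.0863259785820498
blue [165.1107  64.3253] [ 0.4431 -0.2816  0.014 ] 178.29175 (34.735443115234375, 75.61862182617188) grip shift in tool [ 0.0989 -0.103   0.1369] turn z -0.33897269875868746
```

View pics/w1.png

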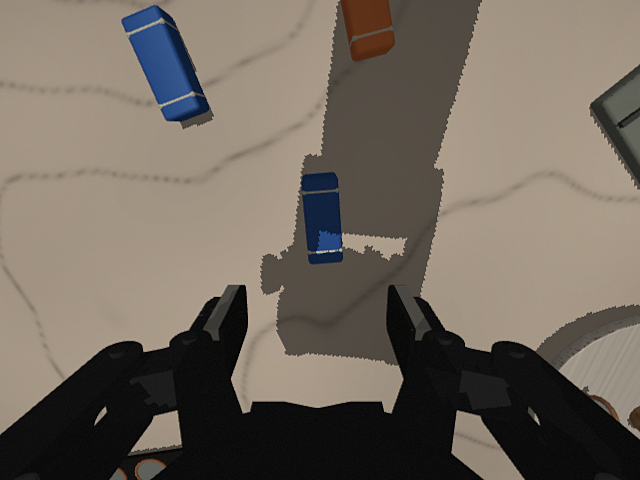

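The wrist view shows case A at (322,218), between the pads, case B at (165,64), and orange at the top edge (367,25), well clear. I'll grip A 20 mm behind its centre.

In the tool's units: -0.086 rad / 3.1416 = -0.0274.

Emit:
{"method": "jog_arm", "body": {
  "moves": [
    [0.06,-0.016,0.0054,0.03,0,0,-0.0274],
    [0.06,-0.016,0.0054,0.06,0,0,-0.0274],
    [0.06,-0.016,0.0054,0.09,0,0,-0.0274],
    [0.06,-0.016,0.0054,0.115,0,0,-0.0274],
    [0.06,-0.016,0.0054,0.13,0,0,-0.0274],
    [0.06,-0.016,0.0054,0.14,0,0,-0.0274],
    [0.06,-0.016,0.0054,0.14,0,0,-0.0274],
    [0.02,-0.016,0.0054,0.14,0,0,-0.0274],
    [0.02,-0.016,0.0054,0.14,0,0,-0.0274],
    [0.02,-0.016,0.0054,0.14,0,0,-0.0274],
    [0.02,-0.016,0.0054,0.14,0,0,-0.0274],
    [0.02,-0.016,0.0054,0.14,0,0,-0.0274],
    [0.02,-0.016,0.0054,0.14,0,0,-0.0274]
  ],
  "clamp_n": 40
}}

```text
t: 3.07
tool_pos: [0.6115, -0.2235, 0.0139]
tool_rot: [0.438, 3.107, -0.002]
contact_force: [0.5, 0.6, 6.7]
opening: 0.0271
grip_force: 40.3
```

In the tool's units: 0.932 rad / 3.1416 = 0.2967.

Emit:
{"method": "jog_arm", "body": {
  "moves": [
    [0.02,0,0,-0.03,0,0,0],
    [0.02,0,0,-0.07,0,0,0.0318],
    [0.02,0.03,0.05,-0.1,0,0,0.0637],
    [0.02,0.05,0.1,-0.14,0,0,0.0955],
    [0.02,0.07,0.14,-0.17,0,0,0.1273],
    [0.02,0.08,0.18,-0.186,0,0,0.1592],
    [0.02,0.09,0.22,-0.186,0,0,0.191],
    [0.02,0.1,0.26,-0.186,0,0,0.2228],
    [0.02,0.106,0.3,-0.186,0,0,0.261],
    [0.02,0.106,0.3175,-0.186,0,0,0.2967],
    [0.02,0.106,0.3175,-0.186,0,0,0.2967],
    [0.02,0.106,0.3175,-0.186,0,0,0.2967],
    [0.02,0.106,0.3175,-0.186,0,0,0.2967],
    [0.02,0.106,0.3175,-0.186,0,0,0.2967]
  ]
}}

```text
t: 4.23
tool_pos: [0.5952, 0.1115, 0.197]
tool_rot: [-1.788, -2.583, 0.001]
contact_force: [-0.3, -0.3, -0.8]
opening: 0.0266
grip_force: 39.6
```

```bash
python3 -c "
from h import *
wrist('w2',('blue','orange'))"
```

```text
tcp [0.5953 0.1109 0.1969] x [-0.3506  0.9365 -0.0002] y [ 0.9365  0.3506 -0.0008]
blue [318.1222 278.9178] [0.6172 0.0496 0.014 ] 109.9028 (69.31815338134766, 142.8065643310547) grip shift in tool [-0.085 -0.001  0.183] turn z 0.01085725015376284
blue [317.7979 187.3575] [0.5882 0.13   0.014 ] 20.580233 (69.10526275634766, 32.48085403442383) grip shift in tool [ 0.0205 -0.0197  0.183 ] turn z 1.5698302983318166
```

View pics/w2.png

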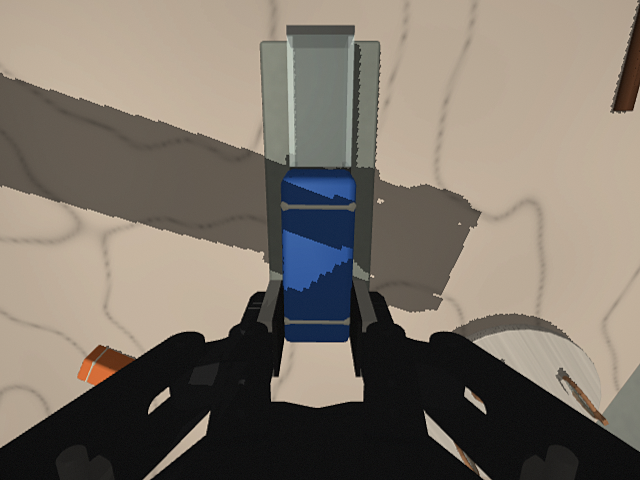

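The wrist view shows A held straight, at columns 282–355 and rows 168–342. The base's far corners are at (261,42) and (380,42), and the tube's closed-end top edge runs from (287,26) to (355,26). The tube axis is nearly parallel to the image columns.

Run:
```python
from h import *
p,T=cam("wrist");o=ctrl.get_obs();M=R.from_rotvec(o["tool_rot"]).as_matrix()
f=lambda uv,z:(plane(p,T,uv,z)-o["tool_pos"])@M
print("base far corners",f([(261,42),(380,42)],.016)*1e3)
print("base side edges low",f([(265,180),(378,180)],.016)*1e3)
print("tube top far/near",f([(287,26),(355,26),(288,165),(355,165)],.060)*1e3)
zt=o["tool_pos"][2]+.014
print("case top bands",f([(282,207),(355,207),(284,322),(350,322)],zt)*1e3, "front top/bottom",f([(318,178)],zt)*1e3,f([(318,168)],zt-.028)*1e3)
k=f([(219.7,275.6),(276.9,272.1)],.016) if 0 else None
ps,Ts=cam("side"); print("tray end corners (side)",(plane(ps,Ts,[(219.7,275.6),(276.9,272.1)],.016)-o["tool_pos"])@M*1e3)
```

```text
base far corners [[139.7532 -46.8371 180.9483]
 [139.7208  50.8879 180.87  ]]
base side edges low [[ 26.5086 -48.326  180.976 ]
 [ 26.4778  54.8337 180.8933]]
tube top far/near [[140.8235 -21.9695 136.9281]
 [140.8075  25.7465 136.8898]
 [ 44.5277 -23.5336 136.9519]
 [ 44.5119  28.705  136.91  ]]
case top bands [[ 44.5329 -14.2066 -13.999 ]
 [ 44.5249  12.9989 -14.0209]
 [ -3.853  -14.7565 -13.9873]
 [ -3.8599  12.4262 -14.0091]] front top/bottom [[ 55.3111  -0.7983 -14.0123]] [[55.8137 -0.6786 13.9875]]
tray end corners (side) [[-91.831   51.7243 180.9235]
 [-88.5264 -47.2406 181.0021]]
```

Emit:
{"method": "jog_arm", "body": {
  "moves": [
    [0.02,-0.03,0.0029,0.02,0,0,0],
    [0.02,-0.055,0.0029,0.05,0,0,0],
    [0.02,-0.055,0.0029,0.08,0,0,0],
    [0.02,-0.055,0.0029,0.11,0,0,0],
    [0.02,-0.055,0.0029,0.135,0,0,0],
    [0.02,-0.055,0.0029,0.155,0,0,0],
    [0.02,-0.055,0.0029,0.164,0,0,0],
    [0.02,-0.055,0.0029,0.164,0,0,0],
    [0.02,-0.055,0.0029,0.164,0,0,0]
  ]
}}

```text
t: 5.03
tool_pos: [0.6178, 0.0602, 0.0335]
tool_rot: [1.791, 2.581, 0.0]
contact_force: [1.1, 0.3, -1.1]
opening: 0.0273
grip_force: 40.3
```

```bash
python3 -c "
from h import *
im=ctrl.get_image('side');cv2.imwrite('pics/s2.png',cv2.resize(im[225:425,150:370,::-1],None,fx=3,fy=3));print(ctrl.get_obs()['tool_pos'])"
```

```text
[0.6182 0.0604 0.0342]
```

View pics/s2.png

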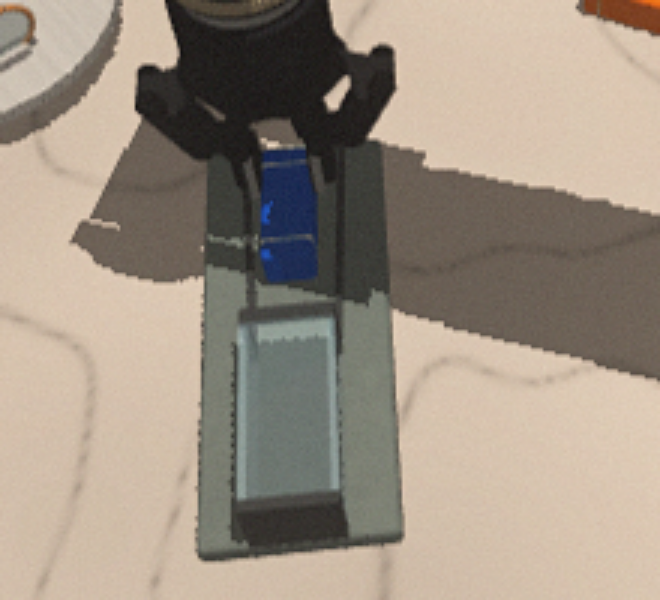

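The side view shows A between the lips (columns 262–318) and in line with the tube (238–342). Its front end is clear of the mouth, so I'll insert and release.

Emit:
{"method": "jog_arm", "body": {
  "moves": [
    [0.02,0.015,0,0.001,0,0,0],
    [0.02,0.03,0,0.002,0,0,0],
    [0.02,0.045,0,0.002,0,0,0],
    [0.02,0.058,0,0.002,0,0,0],
    [0.02,0.063,0,0.002,0,0,0],
    [0.02,0.063,0,0.002,0,0,0],
    [0.02,0.063,0,0.003,0,0,0],
    [0.02,0.063,0,0.003,0,0,0]
  ]
}}

```text
t: 5.75
tool_pos: [0.5955, 0.1203, 0.0303]
tool_rot: [1.789, 2.582, -0.0]
contact_force: [-0.6, 0.7, -0.6]
opening: 0.0271
grip_force: 40.3
```

Emit:
{"method": "jog_arm", "body": {
  "moves": [
    [0.05,0,0,0,0,0,0],
    [0.05,0,0,0,0,0,0],
    [0.05,0,0,0,0,0,0],
    [0.05,0,0,-0.02,0,0,0],
    [0.05,0,0,-0.05,0,0,0],
    [0.05,0,0,-0.09,0,0,0],
    [0.05,-0.02,0,-0.13,0,0,0],
    [0.05,-0.05,0,-0.16,0,0,0],
    [0.05,-0.05,0,-0.16,0,0,0]
  ]
}}

```text
t: 6.5
tool_pos: [0.6182, 0.0702, 0.1995]
tool_rot: [1.785, 2.569, 0.01]
contact_force: [1.0, 0.7, 1.2]
opening: 0.0499
grip_force: 0.0
```

Run:
```python
from h import *
im,p,T=wrist('w3')
k=max(blobs(im,"blue",400),key=len); print(k.min(0),k.max(0))
M=R.from_rotvec(ctrl.get_obs()["tool_rot"]).as_matrix(); t=ctrl.get_obs()["tool_pos"]
q=np.array([.446,-.281,.15])
print("to B hover", M.T@(q-t))
```

```text
tcp [0.6168 0.0712 0.1966] x [-0.3484  0.9373 -0.0043] y [0.9373 0.3485 0.0097]
blue [309.7251 139.2164] [0.592  0.1257 0.014 ] 109.568565 (30.03180694580078, 44.585113525390625) grip shift in tool [ 0.0405 -0.0063  0.1824] turn z 0.014410812195598031
[293 114] [327 165]
to B hover [-0.2704 -0.2832  0.045 ]
```

View pics/w3.png

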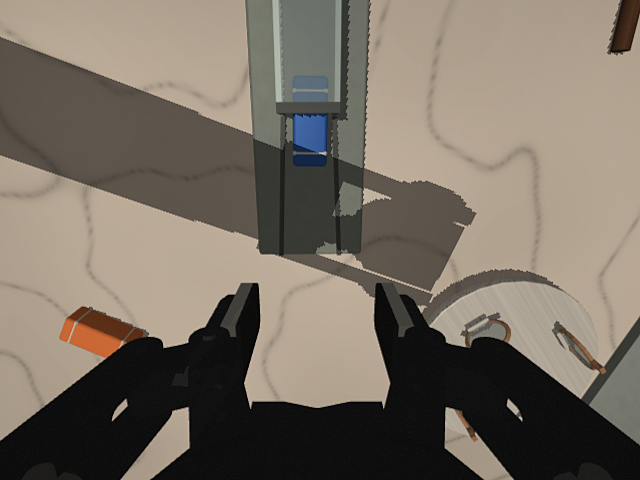

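A lies in the tube: its blob spans rows 76–165, centred between the lips at column 310, with the mouth at about row 108. Next is B.

In the tool's units: -1.18 rad / 3.1416 = -0.3756.

Emit:
{"method": "jog_arm", "body": {
  "moves": [
    [0.06,-0.03,-0.03,0,0,0,-0.0318],
    [0.06,-0.05,-0.06,0,0,0,-0.0637],
    [0.06,-0.08,-0.09,0.01,0,0,-0.0955],
    [0.06,-0.11,-0.12,0.01,0,0,-0.1273],
    [0.06,-0.14,-0.15,0.02,0,0,-0.1655],
    [0.06,-0.17,-0.18,0.02,0,0,-0.2037],
    [0.06,-0.2,-0.21,0.03,0,0,-0.2419],
    [0.06,-0.23,-0.24,0.04,0,0,-0.2801],
    [0.06,-0.25,-0.265,0.045,0,0,-0.3183],
    [0.06,-0.27,-0.283,0.045,0,0,-0.3501],
    [0.06,-0.27,-0.283,0.045,0,0,-0.3756],
    [0.06,-0.27,-0.283,0.045,0,0,-0.3756],
    [0.06,-0.27,-0.283,0.045,0,0,-0.3756],
    [0.06,-0.27,-0.283,0.045,0,0,-0.3756]
  ]
}}

```text
t: 7.72
tool_pos: [0.4429, -0.2775, 0.1445]
tool_rot: [-0.052, -3.14, -0.002]
contact_force: [0.6, -0.4, -0.2]
opening: 0.0601
grip_force: 0.0
```

Run:
```python
from h import *
wrist('w4',('blue','orange'))
# positions in w3
t=np.array([.6168,.0712,.1966]);M=np.array([[-.3484,.9373,-.0043],[.9373,.3485,.0097]]);M=np.c_[M[0],M[1],np.cross(M[0],M[1])]
T=np.eye(4);T[:3,:3]=M;T[:3,3]=t;p=ctrl.camera_params("wrist");T=T@p["tool_from_camera"]
print("w3 tail/mouth/tray end",*[plane(p,T,q,z) for q,z in(((310,165),.044),((310,103),.060),((310,254),.016))])
```

```text
tcp [ 0.4432 -0.2775  0.1448] x [-0.9995  0.0321  0.0005] y [0.0321 0.9995 0.0009]
blue [312.75   229.1048] [ 0.4469 -0.2809  0.014 ] 177.87671 (28.509477615356445, 75.32974243164062) grip shift in tool [-0.0238 -0.0035  0.1308] turn z 0.004938449049489957
orange [506.0495 251.6216] [ 0.4844 -0.1309  0.014 ] 172.24954 (28.28620147705078, 62.24858856201172) grip shift in tool [-0.0565  0.1456  0.1309] turn z 0.10315089859142819
w3 tail/mouth/tray end [[0.5975 0.1103 0.044 ]] [[0.5815 0.1545 0.06  ]] [[0.6276 0.0273 0.016 ]]
```

Emit:
{"method": "jog_arm", "body": {
  "moves": [
    [0.06,-0.024,-0.0035,0.03,0,0,0],
    [0.06,-0.024,-0.0035,0.06,0,0,0],
    [0.06,-0.024,-0.0035,0.09,0,0,0],
    [0.06,-0.024,-0.0035,0.115,0,0,0],
    [0.06,-0.024,-0.0035,0.128,0,0,0],
    [0.06,-0.024,-0.0035,0.134,0,0,0],
    [0.06,-0.024,-0.0035,0.134,0,0,0],
    [0.02,-0.024,-0.0035,0.134,0,0,0],
    [0.02,-0.024,-0.0035,0.134,0,0,0],
    [0.02,-0.024,-0.0035,0.134,0,0,0],
    [0.02,-0.024,-0.0035,0.134,0,0,0],
    [0.02,-0.024,-0.0035,0.134,0,0,0],
    [0.02,-0.024,-0.0035,0.134,0,0,0]
  ],
  "clamp_n": 40
}}

```text
t: 8.85
tool_pos: [0.4683, -0.2842, 0.0137]
tool_rot: [0.05, 3.138, -0.004]
contact_force: [0.1, 0.7, 6.1]
opening: 0.0272
grip_force: 40.3
```

Run:
```python
from h import *
o=ctrl.get_obs();M=R.from_rotvec(o["tool_rot"]).as_matrix()
q=np.array([.5955,.1203,.0303])+ -.06*np.array([-.3506,.9365,0]); q[2]=.2
print(o["tool_pos"],M[:,0],M.T@(q-o["tool_pos"]))
```

```text
[ 0.4683 -0.2842  0.0137] [-0.9995  0.032  -0.0035] [-0.1376  0.3524 -0.1867]
```

In the tool's units: 1.18 rad / 3.1416 = 0.3756.

Emit:
{"method": "jog_arm", "body": {
  "moves": [
    [0.02,0,0,-0.03,0,0,0],
    [0.02,0,0,-0.07,0,0,0],
    [0.02,0,0,-0.11,0,0,0],
    [0.02,-0.02,0.03,-0.14,0,0,0.0318],
    [0.02,-0.03,0.06,-0.16,0,0,0.0637],
    [0.02,-0.05,0.09,-0.187,0,0,0.0955],
    [0.02,-0.06,0.12,-0.187,0,0,0.1337],
    [0.02,-0.07,0.16,-0.187,0,0,0.1719],
    [0.02,-0.09,0.2,-0.187,0,0,0.2101],
    [0.02,-0.11,0.24,-0.187,0,0,0.2483],
    [0.02,-0.13,0.28,-0.187,0,0,0.2865],
    [0.02,-0.145,0.31,-0.187,0,0,0.3247],
    [0.02,-0.145,0.334,-0.187,0,0,0.3629],
    [0.02,-0.145,0.334,-0.187,0,0,0.3756],
    [0.02,-0.145,0.334,-0.187,0,0,0.3756],
    [0.02,-0.145,0.334,-0.187,0,0,0.3756]
  ]
}}

```text
t: 10.18
tool_pos: [0.6221, 0.0463, 0.1983]
tool_rot: [1.786, 2.584, -0.001]
contact_force: [0.4, -1.3, -0.0]
opening: 0.0273
grip_force: 39.6
```

Run:
```python
from h import *
im,p,T=wrist('w5')
o=ctrl.get_obs();M=R.from_rotvec(o["tool_rot"]).as_matrix();t=o["tool_pos"]
q=np.array([.5955,.1203,.032])-.08*np.array([-.3506,.9365,0]);print("shift",M.T@(q-t))
f=lambda uv,z:(plane(p,T,uv,z)-t)@M*1e3
for k in blobs(im,"blue",400):
    a=k[k[:,1]>=0]; print(k.min(0),k.max(0))
    for z in(t[2]+.014,.044): 
        for r in np.percentile(k[:,1],(15,50,85)).astype(int):
            c=k[abs(k[:,1]-r)<2][:,0]; print(z,r,f([(c.min(),r),(c.max(),r)],z)[:,:2].ravel())
```

```text
tcp [0.6221 0.0457 0.1983] x [-0.3522  0.9359 -0.0003] y [ 0.9359  0.3522 -0.0003]
blue [317.3226 274.067 ] [ 0.6452 -0.0163  0.014 ] 109.597046 (69.56786346435547, 143.64390563964844) grip shift in tool [-0.0861 -0.0006  0.1843] turn z 0.017858705285295373
blue [319.2051 187.3179] [0.6161 0.0651 0.014 ] 20.663979 (69.42840576171875, 32.603092193603516) grip shift in tool [ 0.0203 -0.0187  0.1843] turn z 1.570033575524925
blue [318.779  108.8674] [0.5914 0.1289 0.014 ] 109.94053 (30.45103645324707, 47.20030975341797) grip shift in tool [0.0688 0.0004 0.1843] turn z 0.011863778170351787
shift [-0.0008  0.0013  0.1663]
[282 209] [355 341]
0.21229679621021677 210 [ 43.9282 -14.0447  43.9489  13.218 ]
0.21229679621021677 274 [ 18.0778 -13.9606  18.0966  12.8589]
0.21229679621021677 338 [-10.8441 -14.2842 -10.8278  11.6215]
0.044 210 [  5.1093 -30.7411   5.1569  31.9427]
0.044 274 [-54.327  -30.5475 -54.2839  31.117 ]
0.044 338 [-120.8257  -31.2917 -120.7881   28.2717]
[282 169] [356 204]
0.21229679621021677 169 [ 59.0957 -11.1033  59.1121   9.4838]
0.21229679621021677 189 [ 51.8226 -13.8296  51.8437  13.3334]
0.21229679621021677 203 [ 46.5917 -11.7445  46.6111  13.5045]
0.044 169 [ 39.9832 -23.978   40.0209  23.3567]
0.044 189 [ 23.2604 -30.2463  23.3091  32.208 ]
0.044 203 [ 11.2334 -25.4522  11.2779  32.6013]
[301  81] [336 138]
0.21229679621021677 81 [88.5029 -6.4205 88.5131  5.387 ]
0.21229679621021677 109 [79.5771 -6.1818 79.5867  5.1896]
0.21229679621021677 137 [70.2601 -6.2848 70.2694  4.9835]
0.044 81 [107.5974 -13.211  107.6209  13.9373]
0.044 109 [ 87.075  -12.6622  87.0971  13.4834]
0.044 137 [ 65.6529 -12.8991  65.6742  13.0096]
```

View pics/w5.png

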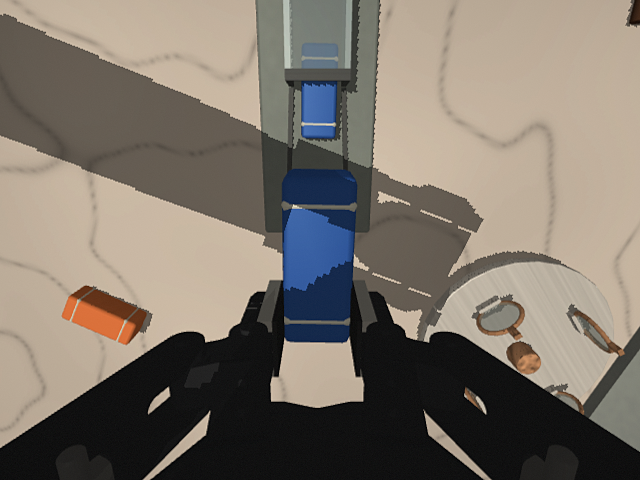

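B is held straight (columns 282–355). A's tail at row 138 is centred ahead of it, about 10 mm beyond B's front end, and orange hasn't moved (105,315). I'll lower B and push.

Emit:
{"method": "jog_arm", "body": {
  "moves": [
    [0.02,-0.001,0.001,0.03,0,0,0],
    [0.02,-0.001,0.001,0.06,0,0,0],
    [0.02,-0.001,0.001,0.09,0,0,0],
    [0.02,-0.001,0.001,0.12,0,0,0],
    [0.02,-0.001,0.001,0.145,0,0,0],
    [0.02,-0.001,0.001,0.16,0,0,0],
    [0.02,-0.001,0.001,0.167,0,0,0],
    [0.02,-0.001,0.001,0.167,0,0,0],
    [0.02,-0.001,0.001,0.167,0,0,0]
  ]
}}

```text
t: 10.98
tool_pos: [0.6245, 0.0449, 0.0325]
tool_rot: [1.789, 2.58, 0.002]
contact_force: [0.5, -0.0, -0.5]
opening: 0.027
grip_force: 39.4
```

Emit:
{"method": "jog_arm", "body": {
  "moves": [
    [0.02,0.01,0,0,0,0,0],
    [0.02,0.02,0,0,0,0,0],
    [0.02,0.03,0,0,0,0,0],
    [0.02,0.04,0,0,0,0,0],
    [0.02,0.05,0,0.001,0,0,0],
    [0.02,0.058,0,0.001,0,0,0],
    [0.02,0.065,0,0.001,0,0,0],
    [0.02,0.07,0,0.001,0,0,0],
    [0.02,0.07,0,0.001,0,0,0],
    [0.02,0.07,0,0.001,0,0,0]
  ]
}}

```text
t: 11.82
tool_pos: [0.5988, 0.1115, 0.0302]
tool_rot: [-1.788, -2.583, 0.0]
contact_force: [-0.4, 1.0, 0.4]
opening: 0.0267
grip_force: 39.4
```

Emit:
{"method": "jog_arm", "body": {
  "moves": [
    [0.02,0.002,0,0,0,0,0],
    [0.02,0.004,0,0,0,0,0],
    [0.02,0.006,0,0,0,0,0],
    [0.02,0.008,0,0,0,0,0],
    [0.02,0.008,0,0,0,0,0],
    [0.02,0.008,0,0,0,0,0]
  ]
}}

```text
t: 12.32
tool_pos: [0.5962, 0.1188, 0.0303]
tool_rot: [-1.789, -2.582, -0.0]
contact_force: [0.5, 0.2, -1.7]
opening: 0.0272
grip_force: 39.4
```

Emit:
{"method": "jog_arm", "body": {
  "moves": [
    [0.05,0,0,0,0,0,0],
    [0.05,0,0,0,0,0,0],
    [0.05,0,0,0,0,0,0],
    [0.05,0,0,-0.02,0,0,0],
    [0.05,0,0,-0.05,0,0,0],
    [0.05,0,0,-0.09,0,0,0],
    [0.05,-0.01,0,-0.13,0,0,0],
    [0.05,-0.02,0,-0.16,0,0,0],
    [0.05,-0.02,0,-0.16,0,0,0],
    [0.05,-0.02,0,-0.16,0,0,0]
  ]
}}

```text
t: 13.15
tool_pos: [0.6051, 0.0997, 0.1939]
tool_rot: [1.787, 2.578, 0.006]
contact_force: [-0.1, 0.6, -0.3]
opening: 0.0501
grip_force: 0.0
```

Run:
```python
from h import *
im,p,T=wrist('w6')
for k in blobs(im,"blue",400): print(k.min(0),k.max(0))
```

```text
tcp [0.6036 0.0998 0.1911] x [-0.3509  0.9364 -0.0003] y [0.9364 0.3509 0.0015]
blue [313.7937 181.9375] [0.5937 0.1215 0.014 ] 110.4206 (30.44261932373047, 44.77442169189453) grip shift in tool [ 0.0038 -0.0019  0.1771] turn z 0.0021451533920033086
[297 158] [330 207]
```

View pics/w6.png

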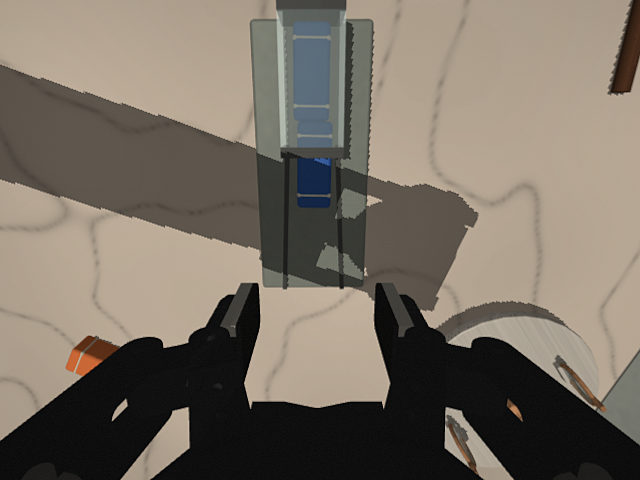

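A lies in the tube at rows 22–122 against the closed end. B is right behind it at rows 122–207, with its tail out of the mouth, and orange hasn't been touched. I'll check B's tail distance and hand in.

Run:
```python
from h import *
p,T=cam("wrist"); f=lambda uv,z:plane(p,T,uv,z)[0]
e=f((314,287),.016); g=f((312,20),.016)
for q in((313,207),(313,122),(313,24)): 
    P=f(q,.044); print("x from tray end",np.linalg.norm((P-e)[:2])-.130,"from far end",.106-np.linalg.norm((P-g)[:2]))
xb=np.linalg.norm((f((313,207),.044)-e)[:2])-.13+.035
print(xb)
if -.014<xb<0: print(ctrl.finish_job())
```

```text
x from tray end -0.04357396620488836 from far end -0.039394599549794365
x from tray end 0.024240438780132323 from far end 0.028418234183382518
x from tray end 0.09214435276621186 from far end 0.09627676678136256
-0.008573966204888359
the job is handed in; nothing more can be done
None
```

Both blue cases are loaded in the dispenser tube and the job is handed in at about 13 s of the 56 s allowed. From the last wrist picture, the first case's front end is about 4–8 mm short of the closed end. The second is right behind it, centred near x = -8 mm with about 43 mm sticking out. The robot never touched the orange case, and the hand-in call did not report a verdict.

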